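# Lay the length gauge down against the stop

## Robot

A 6-joint arm with a two-finger parallel gripper is mounted at the origin on the work surface. World frame = base frame: x ahead of the robot, y to its left, z up, the work surface at z = 0. Lengths are in m, angles in rad, forces in N, time in s.
With the tool pointing down it reaches from about 0.4 to 0.925 m from the base axis. Payload 3.4 kg.
Tool frame: the origin (TCP) lies at the very end of the fingers, on their centre line; the grasp point (between the pads) lies arm.tcp_to_grasp behind it (arm.tcp_to_grasp is the distance from the TCP to the grasp point, in m); z points along the fingers, x is the direction in which the jaws open and shut, and the axes are right-handed (so a half turn about z gives the same grasp; the last joint's range is limited). The gripper opens to 85 mm and grips with 20 to 120 N. Pads are 22 mm wide; open, the fingers measure 114 mm over their backs; the gripper's body (76 mm by 85 mm) begins 54 mm behind the grasp point. The pads swing forward as they close: fully open they stand 13 mm farther back than shut.
Start: joints at [1.044, 0.307, 1.506, -0, 1.328, -0.073], TCP at [0.252, 0.517, 0.231] pointing down, gripper open.
Joint ranges: [-3.12, 3.12], [-1.05, 2.28], [0.14, 2.33], [-1.42, 4.57], [0.1, 2.73], [-2.68, 2.68]. Speed limits (rad/s): [2.57, 2.57, 3.14, 3.14, 3.14, 3.14].

## Interface

Orientations are given as a unit quaternion [w, x, y, z].
In Python, from rig import arm gives the robot as it stands.
- The arm moves only by the shell command python3 -m pendant 'ROWS'. ROWS is JSON, a list of rows, each an object with "delta_pos": the shift along the world's x, y, z in mm, a list of three; "dr": the turn, a rotation vector about the world's x, y, z in degrees, a list of three; "gripper": the opening, from 0 (shut) to 1 (fully open). A call has 1 to 20 rows; each row shifts and turns the commanded pose from where the row before left it; what a row does not reach is not made up. A row lasts 1/12 s, in which the tool goes at most 41.7 mm and 7.16 degrees, less where a joint would pass 70% of its speed; a pose out of reach is approached as far as the arm can. A call is refused whole if a number of a shift passes 41.7 or a number of a turn 7.16, either way. A call with a gripper value outside its range is refused whole. The fingers move at their own pace and stop on an object; the grip force is fixed at half the most. Time passes only in rows, so rows that do not move let the fingers close. It gives the time, the measured TCP pose, the force and the opening at its end, in the units of the state.
- arm.observe(): the state, without advancing time (a new reading comes with each control period).
- arm.camera(name): name is "scene" or "top" or "wrist"; returns a dict with "image" (420x560x3 uint8, red, green, blue), "depth" (420x560 float32, m along the optical axis (not along the pixel's ray), 0 where there is no reading), "intrinsics" (3x3 intrinsics, pixels), "R" (3x3) and "t" (3): a world point X has camera coordinates R X + t; the wrist camera has in their place "tool_from_camera" (4x4, takes a point from camera to tool coordinates, whose origin is the TCP and whose axes are the tool frame's). Camera axes: x right, y down, z forward; pixel columns grow to the right and rows downward; lengths in m; the calibration is good to about 2 mm. A picture is of the moment at which its call begins: read the wrist's pose just before it.
- arm.job_done(): hands the job in, once; it reports no verdict.
The state is a dict: "t": time; "joint_pos": joint angles; "qvel": joint speeds; "joint_torque": joint torques, N m; "position": TCP position; "orientation": TCP orientation; "wrist_force": force on the tool from outside, world axes, zero at the start; "ft_torque": the same for the moment, N m; "finger_gap": opening from 0.0 (shut) to 1.0 (fully open).
Only numpy, scipy, OpenCV 4.12 (cv2) and the standard library are available. Lean on these libraries where they do the work, as an engineer would, in place of code of your own. Each camera call takes 0.05 s, during which the arm holds its last target. There are 200 camera calls.

## Task

Tip the upright wooden length gauge over so that its blade lies flat on the cutting board, pointing at the metal stop strip, easing it down gently all the way instead of letting it drop, and push it square up against the strip so that the end of the blade touches it. Use light touches of the fingertips only: do not grip the gauge, lift it off the board or shove it hard, and leave everything else on the bench where it is.

Things in the scene. Friction and masses are not known exactly. Their poses are not given: they have to be found in the camera images.
- gauge: Length gauge, 0.4 kg, an L from the side: dark wooden blade, 50 mm wide, upright on the front of a brass foot 50 mm wide. Origin: middle of the foot's lower front edge, about which it tips. Own z runs up the blade, own y from the foot to the front (the way to tip it, at first roughly at the strip). Blade: y -14 to 0, z 8 to 180 mm. Foot: y -85 to 0, z 0 to 8 mm. Loose, ordinary friction.
- blade_end (a point): Middle of the free end face of the gauge's blade (y -7, z 180 mm in the gauge's frame). Tipped by 90 degrees, the gauge lies on the blade's front face and the foot stands up 85 mm high.
- foot_end (a point): Middle of the rear end face of the gauge's brass foot (y -85, z 4 mm in the gauge's frame). It rises behind the blade as the gauge tips; holding the foot back slows the fall.
- balance (a point): The gauge's centre of mass, about y -34, z 27 mm in the gauge's frame, low because the foot is heavy: the gauge balances at about 51 degrees of tip and falls forward by itself beyond that.
- board: Fixed pale wooden cutting board, 170 mm (its x) by 350 mm (its y), 18 mm thick, lying on the table; the origin is the centre of its underside, z up, its y points to the end with the stop strip. The gauge stands on it, its front face 190 to 215 mm before the strip.
- stop_face (a point): The middle of the near face of the aluminium stop strip, 7 mm above the board's top: the face (normal to the board's y) that the blade's end is pushed against. The strip is fixed on the board 150 mm from its centre along +y, 150 mm long across the board, 12 mm thick, standing 22 mm above the board.
- jar: Bystander, loose, not to be disturbed: low glue jar with a white cap and orange band, 68 mm across, 65 mm tall; origin at the centre of its underside.
- tamper: Bystander, loose, not to be disturbed: turned wooden tamper standing on its wide end, 44 mm across, 90 mm tall; origin at the centre of its underside.
- mould: Bystander, loose, not to be disturbed: plain wooden mould block 90 x 150 x 35 mm high; origin at the centre of its underside.
- knife: Bystander, loose, not to be disturbed: flat square-cornered steel hand blade, 100 x 130 x 5 mm, lying on the table; origin at the centre of its underside.
- mug: Bystander, loose, not to be disturbed: blue mug, 76 mm across, 85 mm tall; origin at the centre of its underside.
- tube: Bystander, loose, not to be disturbed: slim aluminium tube standing upright, 28 mm across, 130 mm tall; origin at the centre of its underside.
Things that resemble listed ones, but are neither listed nor needed, are in the scene too. What is shaped like the gauge but blue, purple or turquoise is not meant.

How it is judged:
At the end, for the whole second after the job is handed in: The gauge lies on the front face of its blade on the board (tilted 90 degrees, within 4), its foot standing up behind, the middle of the blade's end within 6 mm of the strip's near face and within 55 mm of the strip's middle, the blade square to the strip within 8 degrees, at rest (angle between gauge's own z axis and vertical between 1.5 and 1.64 rad and height (world z) of gauge between 0.012 and 0.024 m and y of blade_end in the frame of stop_face between -0.006 and 0.003 m and x of blade_end in the frame of stop_face between -0.055 and 0.055 m and height (world z) of blade_end below 0.031 m and angle between the z axis of gauge and the y axis of board, either way round below 0.14 rad and linear speed of gauge below 0.01 m/s and angular speed of gauge below 0.1 rad/s); the robot touches nothing.
It fails at once if the gauge falls or is flung: it turns faster than 3 rad/s (angular speed of gauge above 3 rad/s).
It fails at once if the gauge is lifted: its front foot edge rises more than 12 mm off the board (height (world z) of gauge above 0.03 m).
It fails at once if the fingers grip or shove the gauge with more than 30 N (contact force between gauge and the fingers above 30 N).
It fails at once if a bystander is moved more than 15 mm or tipped over (distance of any of jar, tamper, mould, knife, mug, tube from where it was at the start of the episode above 0.015 m or angle between any of jar, tamper, mould, knife, mug, tube's own z axis and vertical above 0.35 rad).
It also fails if it takes over 59 s, if anything falls off the work surface, if the arm or the gripper's body presses on something with over 40 N, if the wrist force passes 120 N, or if a joint passes its speed limit or range.

## Working session

There is one attempt and no reset: what is moved stays moved. The work goes in short steps, Python scripts to look and compute and a shell command to move; the robot and the scene stay as the last step left them, time stands still between calls to the robot, and variables do not carry over. Pictures are saved under pics/ and viewed, about 8 in all and at most 12, crops included, and the job is handed in when it is done.

```bash
mkdir -p pics; ls; cat > h.py <<'E'
import numpy as np,cv2
from rig import arm
def snap(n,f):
    c=arm.camera(n); cv2.imwrite(f'pics/{f}.png',c['image'][:,:,::-1]); np.savez(f'pics/{f}.npz',**c); return c
def load(f): return dict(np.load(f'pics/{f}.npz'))
def pt(c,u,v,d=None):
    d=d or float(c['depth'][v,u]); p=np.linalg.inv(c['intrinsics'])@[u,v,1]*d
    return c['R'].T@(p-c['t'])
def cloud(c):
    v,u=np.mgrid[:420,:560]; d=c['depth']; k=np.linalg.inv(c['intrinsics'])
    p=np.stack([u*d,v*d,d],-1)@k.T
    return (p-c['t'])@c['R']
E
python3 - <<'E'
from h import *
a=snap('scene','s0');b=snap('top','t0')
cv2.imwrite('pics/a0.png',cv2.resize(a['image'][:,:,::-1],(800,600)))
cv2.imwrite('pics/b0.png',cv2.resize(b['image'][:,:,::-1],(800,600)))
print(arm.observe(),arm.tcp_to_grasp)
E
```

```text
pics
{'t': 0.1, 'joint_pos': array([ 1.04351768e+00,  3.07517838e-01,  1.50753220e+00,  2.02257416e-05,
        1.32842943e+00, -7.35143909e-02]), 'qvel': array([-0.00203402, -0.00135002, -0.00287967, -0.00112443, -0.00152288,
        0.00093987]), 'joint_torque': array([ 1.48281662e-03, -4.58527672e+01, -2.52607799e+01,  3.08829988e-05,
        5.69360724e-03, -5.41581180e-07]), 'position': array([0.25175768, 0.51625532, 0.2304659 ]), 'orientation': array([ 4.31141708e-04,  8.48043353e-01,  5.29926014e-01, -8.39182126e-04]), 'wrist_force': array([-0.14488331, -0.15924686, -0.34019415]), 'ft_torque': array([ 0.0162434 , -0.04271083, -0.022084  ]), 'finger_gap': 0.9968266426763092} 0.0187
```

View pics/a0.png

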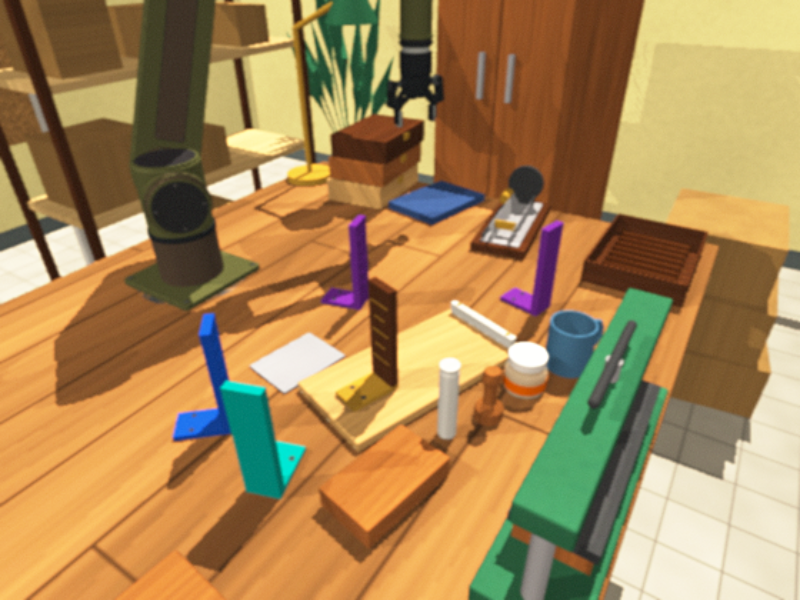

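View pics/b0.png

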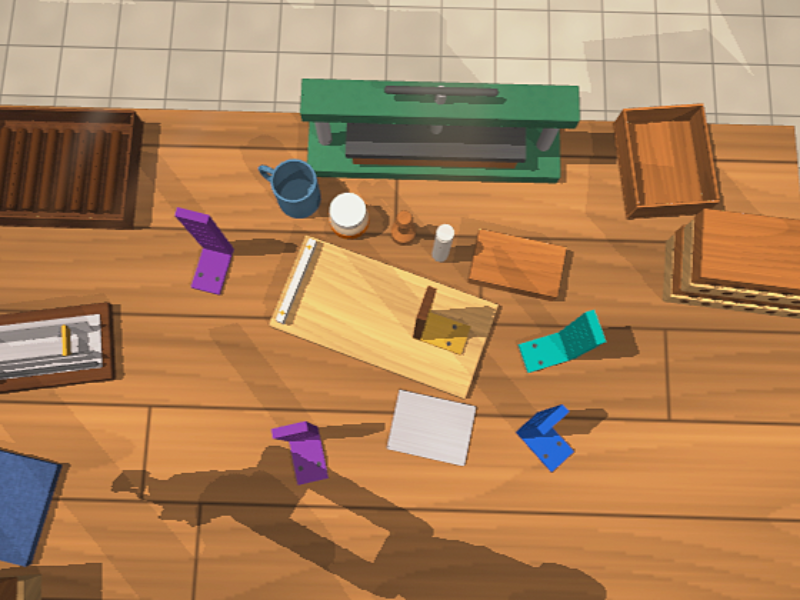

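The scene picture shows the dark wooden blade on a brass foot at about (382,340) on the pale board, with decoys in blue (212,375), turquoise (250,440) and purple (358,265 and 545,270). The top picture shows the same gauge at (435,320) and the white strip at (295,280). Next I'll measure the poses and check them in one crop.

```bash
python3 - <<'E'
from h import *
b=load('t0');P=cloud(b);im=b['image']
for n,u,v in [('gauge top',431,290),('foot',450,330),('board',380,320),('strip1',311,242),('strip2',282,320),('bl',270,324),('br',466,396),('tr',497,308),('jar',348,212),('tamper',403,220),('tube',444,232),('mug',295,190),('mould',520,260),('knife',432,428)]:
    print(n,pt(b,int(u*.7),int(v*.7)).round(4))
X=P.reshape(-1,3);ok=b['depth'].ravel()>0
hsv=cv2.cvtColor(im,cv2.COLOR_RGB2HSV).reshape(-1,3)
# pixel roi
v,u=np.mgrid[:420,:560];u=u.ravel()/.7;v=v.ravel()/.7
roi=ok&(u>262)&(u<505)&(v>232)&(v<402)
def rect(m,n):
    q=X[m];r=cv2.minAreaRect((q[:,:2]*1000).astype(np.float32));print(n,m.sum(),r,'z',np.median(q[:,2]).round(4));return r
z=X[:,2]
m=roi&(z>.0325)&(z<.046)&(u<325);rect(m,'strip')
r=rect(roi&(z>.012)&(z<.046),'board+')
m=roi&(z>.021)&(z<.032)&(u>410);rect(m,'foot')
m=roi&(z>.188)&(u>400);rect(m,'bladetop')
m=roi&(z>.04)&(u>400);rect(m,'blade all')
cv2.imwrite('pics/c0.png',cv2.resize(im[160:285,180:355,::-1],(800,571),interpolation=cv2.INTER_CUBIC))
E
```

```text
gauge top [ 0.5801 -0.0892  0.1979]
foot [ 0.5562 -0.1327  0.021 ]
board [ 0.5675 -0.0156  0.0204]
strip1 [0.6931 0.1051 0.0458]
strip2 [0.559  0.1459 0.0413]
bl [0.5583 0.1687 0.0156]
br [ 0.4462 -0.1607  0.0113]
tr [ 0.5952 -0.2092  0.019 ]
jar [0.7399 0.0435 0.0676]
tamper [ 0.7204 -0.0488  0.0892]
tube [ 0.6905 -0.1112  0.1286]
mug [0.7974 0.1419 0.007 ]
mould [ 0.6744 -0.248   0.0332]
knife [ 0.3937 -0.1056  0.0023]
strip 342 ((628.2425537109375, 126.03408813476562), (13.278325080871582, 149.88540649414062), 70.76881408691406) z 0.0398
board+ 10860 ((631.74560546875, -40.090301513671875), (350.64715576171875, 284.0447082519531), 71.08514404296875) z 0.0189
foot 1097 ((583.7521362304688, -144.38648986816406), (273.15887451171875, 157.49107360839844), 0.43188977241516113) z 0.0252
bladetop 169 ((561.0402221679688, -84.30339050292969), (13.977758407592773, 49.880733489990234), 71.85493469238281) z 0.1983
blade all 475 ((638.952392578125, -129.28956604003906), (114.15592193603516, 211.24169921875), 35.64371871948242) z 0.1302
```

View pics/c0.png

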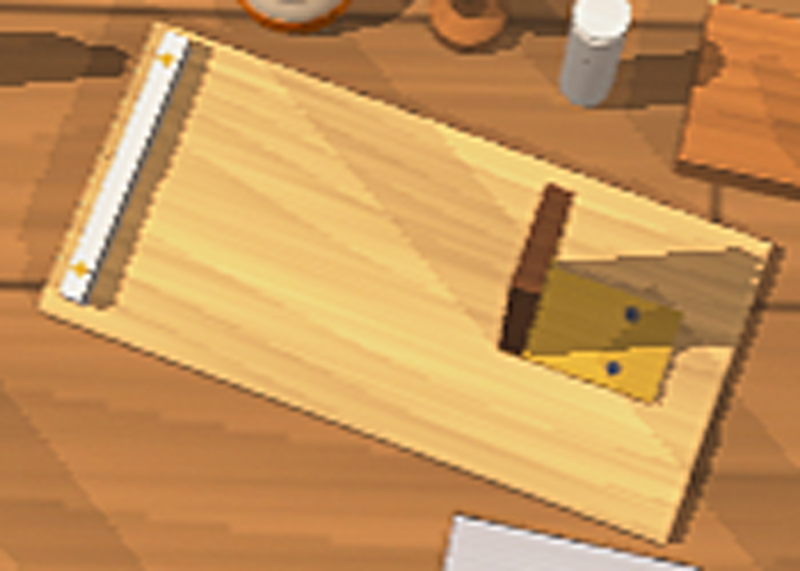

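The crop confirms it: a dark wooden blade (535,270) on a brass foot (610,330), on the pale board, facing the strip (125,170). Strip top measures z 0.040, blade top 0.198, and the blade section 14x50, all as given.

My plan is to shut the fingers and work in the inner corner of the L. The fingers push on the blade's back until it passes balance. The foot then comes to rest against the fingers' rear side, and I ease it down from there.

```bash
python3 -m pendant '[{"delta_pos":[6,-13,5],"dr":[0,0,1],"gripper":0},{"delta_pos":[12,-27,5],"dr":[0,0,1],"gripper":0},{"delta_pos":[12,-28,5],"dr":[0,0,1],"gripper":0},{"delta_pos":[12,-28,5],"dr":[0,0,1],"gripper":0},{"delta_pos":[12,-28,0],"dr":[0,0,1],"gripper":0},{"delta_pos":[12,-28,0],"dr":[0,0,1],"gripper":0},{"delta_pos":[12,-28,0],"dr":[0,0,1],"gripper":0},{"delta_pos":[12,-28,0],"dr":[0,0,0],"gripper":0},{"delta_pos":[12,-28,0],"dr":[0,0,0],"gripper":0},{"delta_pos":[12,-28,0],"dr":[0,0,0],"gripper":0},{"delta_pos":[12,-28,0],"dr":[0,0,0],"gripper":0},{"delta_pos":[12,-28,0],"dr":[0,0,0],"gripper":0},{"delta_pos":[12,-28,0],"dr":[0,0,0],"gripper":0},{"delta_pos":[12,-28,0],"dr":[0,0,0],"gripper":0},{"delta_pos":[12,-28,0],"dr":[0,0,0],"gripper":0},{"delta_pos":[12,-28,0],"dr":[0,0,0],"gripper":0},{"delta_pos":[12,-28,0],"dr":[0,0,0],"gripper":0},{"delta_pos":[12,-28,0],"dr":[0,0,0],"gripper":0},{"delta_pos":[12,-28,0],"dr":[0,0,0],"gripper":0},{"delta_pos":[12,-28,0],"dr":[0,0,0],"gripper":0}]'
python3 -m pendant '[{"delta_pos":[14,-28,0],"dr":[0,0,0],"gripper":0},{"delta_pos":[14,-28,0],"dr":[0,0,0],"gripper":0},{"delta_pos":[14,-28,0],"dr":[0,0,0],"gripper":0},{"delta_pos":[12,-28,0],"dr":[0,0,0],"gripper":0},{"delta_pos":[6,-14,0],"dr":[0,0,0],"gripper":0},{"delta_pos":[0,0,0],"dr":[0,0,0],"gripper":0},{"delta_pos":[0,0,0],"dr":[0,0,0],"gripper":0},{"delta_pos":[0,0,0],"dr":[0,0,0],"gripper":0}]'
cat > view.py <<'E'
from h import *
import sys
n=sys.argv[1]
c=snap('scene',n); o=arm.observe()
P=cloud(c).reshape(-1,3)
print('t',o['t'],'tcp',(o['position']*1000).round(1),'F',o['wrist_force'].round(2),'gap',round(o['finger_gap'],2))
cv2.imwrite(f'pics/{n}_c.png',cv2.resize(c['image'][120:345,180:480,::-1],(800,600),interpolation=cv2.INTER_CUBIC))
E
python3 view.py v1
```

```text
t: 1.77
position: [0.4861, -0.0287, 0.251]
orientation: [-0.0, 0.814, 0.581, -0.0]
wrist_force: [-0.1, 1.1, 0.2]
finger_gap: 0.003
t: 2.43
position: [0.5451, -0.152, 0.2508]
orientation: [-0.001, 0.814, 0.581, -0.0]
wrist_force: [-0.5, 0.7, 0.1]
finger_gap: 0.002
t 2.4833 tcp [ 545.2 -151.8  251.1] F [-0.34 -0.62  0.62] gap -0.0
```

View pics/v1_c.png

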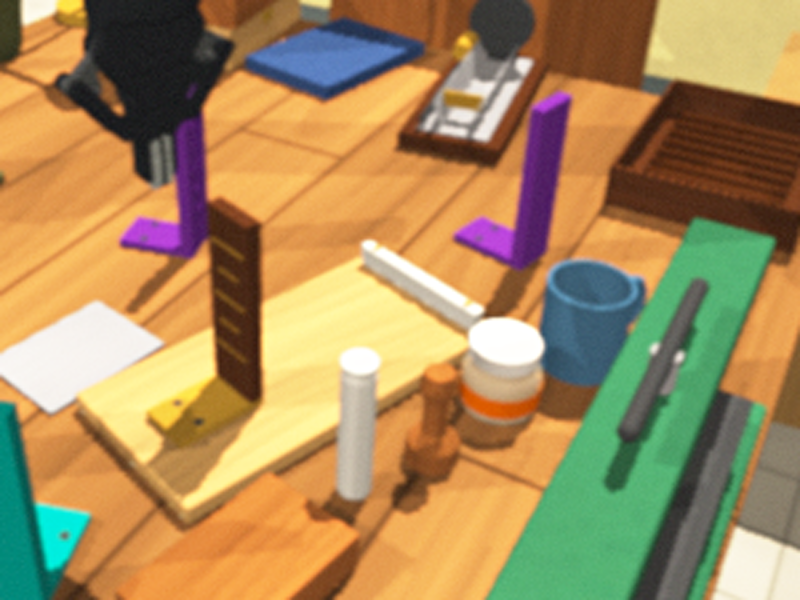

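The picture shows the shut fingers (155,160) clear behind and above the blade top (235,215), but with knuckles flaring sideways (60-230). I'll turn the tool by 90° so the slim 22 mm side faces along the tipping direction, and work out the path.

```bash
cat > plan.py <<'E'
from h import *
w=11.; a=np.radians(71.3); d=np.array([np.cos(a),np.sin(a)]); O=np.array([563.3,-77.7])
def tcp(s,h): return np.r_[O+s*d, h+18]
def A(th,zf):
    t=np.radians(th); return (-14*np.cos(t)+zf*np.sin(t)-w, 14*np.sin(t)+zf*np.cos(t))
def B(th,yr):
    t=np.radians(th); return (-yr*np.cos(t)+8*np.sin(t)+w, yr*np.sin(t)+8*np.cos(t))
def slackA(th,zf):  # angle until rear-bottom corner meets foot face
    s,h=A(th,zf); s-=w; t=np.radians(th)
    r=np.hypot(s,h); y=s*np.cos(t)-h*np.sin(t); z=s*np.sin(t)+h*np.cos(t)
    return np.degrees(np.arctan2(z,-y)-np.arcsin(8/r))
E
python3 - <<'E'
from plan import *
print('joints',arm.observe()['joint_pos'].round(2))
s,h=A(0,140);print('start',tcp(s-12,h).round(1),'contact',tcp(s,h).round(1))
for th,zf in [(0,140),(5,138),(10,135),(15,132),(20,128),(25,120),(30,105),(35,85),(40,65),(45,45),(48,35),(50,30),(52,28)]:
    s,h=A(th,zf);print(th,zf,np.round((s,h),1),tcp(s,h).round(1),'slack',slackA(th,zf).round(1))
for th in range(50,96,5):
    yr=32+(th-50)*.65; s,h=B(th,yr);print('B',th,round(yr),np.round((s,h),1),tcp(s,h).round(1))
E
```

```text
joints [-0.35  0.28  1.49  0.    1.37 -1.59]
start [ 551.4 -112.7  158. ] contact [ 555.3 -101.4  158. ]
0 140 [-25. 140.] [ 555.3 -101.4  158. ] slack 72.4
5 138 [-12.9 138.7] [559.2 -89.9 156.7] slack 72.0
10 135 [ -1.3 135.4] [562.9 -79.  153.4] slack 71.4
15 132 [  9.6 131.1] [566.4 -68.6 149.1] slack 70.9
20 128 [ 19.6 125.1] [569.6 -59.1 143.1] slack 70.3
25 120 [ 27.  114.7] [572.  -52.1 132.7] slack 69.0
30 105 [29.4 97.9] [572.7 -49.9 115.9] slack 66.0
35 85 [26.3 77.7] [571.7 -52.8  95.7] slack 60.3
40 65 [20.1 58.8] [569.7 -58.7  76.8] slack 51.0
45 45 [10.9 41.7] [566.8 -67.4  59.7] slack 33.8
48 35 [ 5.6 33.8] [565.1 -72.4  51.8] slack 19.5
50 30 [ 3. 30.] [564.3 -74.9  48. ] slack 10.1
52 28 [ 2.4 28.3] [564.1 -75.4  46.3] slack 5.4
B 50 32 [-3.4 29.7] [562.2 -81.   47.7]
B 55 35 [-2.7 33.5] [562.4 -80.2  51.5]
B 60 38 [-1.3 37.3] [562.9 -79.   55.3]
B 65 42 [ 0.6 41.2] [563.5 -77.1  59.2]
B 70 45 [ 3.1 45. ] [564.3 -74.7  63. ]
B 75 48 [ 6.2 48.7] [565.3 -71.8  66.7]
B 80 52 [ 9.9 52.1] [566.5 -68.3  70.1]
B 85 55 [14.2 55.2] [567.9 -64.3  73.2]
B 90 58 [19. 58.] [569.4 -59.7  76. ]
B 95 61 [24.3 60.3] [571.1 -54.7  78.3]
```

```bash
python3 -m pendant '[{"delta_pos":[0,0,0],"dr":[0,0,-7],"gripper":0},{"delta_pos":[0,0,0],"dr":[0,0,-7],"gripper":0},{"delta_pos":[0,0,0],"dr":[0,0,-7],"gripper":0},{"delta_pos":[0,0,0],"dr":[0,0,-7],"gripper":0},{"delta_pos":[0,0,-5],"dr":[0,0,-7],"gripper":0},{"delta_pos":[0,0,-10],"dr":[0,0,-7],"gripper":0},{"delta_pos":[0,0,-10],"dr":[0,0,-7],"gripper":0},{"delta_pos":[0,0,-10],"dr":[0,0,-7],"gripper":0},{"delta_pos":[0,0,-10],"dr":[0,0,-7],"gripper":0},{"delta_pos":[0,0,-10],"dr":[0,0,-7],"gripper":0},{"delta_pos":[0,0,-10],"dr":[0,0,-7],"gripper":0},{"delta_pos":[0,0,-10],"dr":[0,0,-7],"gripper":0},{"delta_pos":[0,0,-10],"dr":[0,0,-5.7],"gripper":0},{"delta_pos":[0,0,-8],"dr":[0,0,0],"gripper":0},{"delta_pos":[1,7,0],"dr":[0,0,0],"gripper":0},{"delta_pos":[1,8,0],"dr":[0,0,0],"gripper":0},{"delta_pos":[1,8,0],"dr":[0,0,0],"gripper":0},{"delta_pos":[1,8,0],"dr":[0,0,0],"gripper":0},{"delta_pos":[1,5,0],"dr":[0,0,0],"gripper":0},{"delta_pos":[1,3,0],"dr":[0,0,0],"gripper":0}]'
python3 -m pendant '[{"delta_pos":[0,0,0],"gripper":0},{"delta_pos":[0,0,0],"gripper":0}]'
cat > fit.py <<'E'
# fit tip angle and pivot of the gauge from scene+top clouds (s,h plane, mm)
from plan import *
import sys
from scipy.optimize import minimize
n=sys.argv[1]; o=arm.observe(); e=np.array([d[1],-d[0]])
print('t',round(o['t'],2),'tcp',(o['position']*1000).round(1),'F',o['wrist_force'].round(1))
Q=[]
for cam in ('scene','top'):
    c=snap(cam,n+cam); X=cloud(c).reshape(-1,3)*1000; im=cv2.cvtColor(c['image'],cv2.COLOR_RGB2HSV).reshape(-1,3).astype(int)
    rel=X[:,:2]-O; s=rel@d; l=rel@e; h=X[:,2]-18
    m=(c['depth'].ravel()>0)&(abs(l)<32)&(s>-110)&(s<260)&(h>4)&(h<200)&(im[:,1]>70)&((h>24)|(s<190))
    Q.append(np.c_[s,h,l][m]); print(cam,m.sum())
Q=np.vstack(Q)
def box(p,c,hw):
    q=abs(p-c)-hw; return np.linalg.norm(np.maximum(q,0),axis=1)+np.minimum(q.max(1),0)
def sdf(p):
    return np.minimum(box(p,[-7,94],[7,86]),box(p,[-42.5,4],[42.5,4]))
def own(x):
    t=np.radians(x[0]); r=Q[:,:2]-[x[1],0]
    return np.c_[r[:,0]*np.cos(t)-r[:,1]*np.sin(t), r[:,0]*np.sin(t)+r[:,1]*np.cos(t)]
f=lambda x: np.minimum(abs(sdf(own(x))),12).mean()
b=min((minimize(f,[t,s],method='Nelder-Mead') for t in range(0,95,8) for s in (-10,0,15,30)),key=lambda r:r.fun)
print('theta %.1f pivot s %.1f cost %.2f'%(*b.x,b.fun))
k=sdf(own(b.x))<5; print('lateral',np.percentile(Q[k,2],[2,98]).round(1))
E
python3 fit.py f0
```

```text
t: 4.15
position: [0.5525, -0.113, 0.1589]
orientation: [-0.0, 0.987, -0.162, 0.0]
wrist_force: [-0.1, -0.0, 0.4]
finger_gap: -0.003
t 4.15 tcp [ 552.5 -113.   158.9] F [-0.1 -0.   0.4]
scene 1711
top 625
theta -0.1 pivot s 1.5 cost 2.11
lateral [-24.6  28.8]$[0]: bad value
```

```bash
python3 -m pendant '[{"delta_pos":[0.7,3,0]},{"delta_pos":[0.7,3,0]},{"delta_pos":[0.7,3,0]},{"delta_pos":[0.7,2.6,-0.5]},{"delta_pos":[1,2.9,-0.4]},{"delta_pos":[1,2.9,-0.4]},{"delta_pos":[1,2.9,-0.4]},{"delta_pos":[0.9,2.8,-0.5]},{"delta_pos":[0.9,2.7,-0.8]},{"delta_pos":[0.9,2.7,-0.8]},{"delta_pos":[0.9,2.7,-0.9]},{"delta_pos":[0.9,2.7,-0.9]},{"delta_pos":[0.9,2.6,-1.1]},{"delta_pos":[0.9,2.6,-1.1]},{"delta_pos":[0.9,2.6,-1.1]},{"delta_pos":[0.8,2.6,-1.1]},{"delta_pos":[0.8,2.4,-1.5]},{"delta_pos":[0.8,2.4,-1.5]},{"delta_pos":[0.8,2.4,-1.5]},{"delta_pos":[0.8,2.3,-1.5]}]' && python3 fit.py f1
```

```text
$[0]: bad value
```

```bash
python3 -m pendant '[{"delta_pos":[0.7,3,0],"dr":[0,0,0],"gripper":0},{"delta_pos":[0.7,3,0],"dr":[0,0,0],"gripper":0},{"delta_pos":[0.7,3,0],"dr":[0,0,0],"gripper":0},{"delta_pos":[0.7,2.6,-0.5],"dr":[0,0,0],"gripper":0},{"delta_pos":[1,2.9,-0.4],"dr":[0,0,0],"gripper":0},{"delta_pos":[1,2.9,-0.4],"dr":[0,0,0],"gripper":0},{"delta_pos":[1,2.9,-0.4],"dr":[0,0,0],"gripper":0},{"delta_pos":[0.9,2.8,-0.5],"dr":[0,0,0],"gripper":0},{"delta_pos":[0.9,2.7,-0.8],"dr":[0,0,0],"gripper":0},{"delta_pos":[0.9,2.7,-0.8],"dr":[0,0,0],"gripper":0},{"delta_pos":[0.9,2.7,-0.9],"dr":[0,0,0],"gripper":0},{"delta_pos":[0.9,2.7,-0.9],"dr":[0,0,0],"gripper":0},{"delta_pos":[0.9,2.6,-1.1],"dr":[0,0,0],"gripper":0},{"delta_pos":[0.9,2.6,-1.1],"dr":[0,0,0],"gripper":0},{"delta_pos":[0.9,2.6,-1.1],"dr":[0,0,0],"gripper":0},{"delta_pos":[0.8,2.6,-1.1],"dr":[0,0,0],"gripper":0},{"delta_pos":[0.8,2.4,-1.5],"dr":[0,0,0],"gripper":0},{"delta_pos":[0.8,2.4,-1.5],"dr":[0,0,0],"gripper":0},{"delta_pos":[0.8,2.4,-1.5],"dr":[0,0,0],"gripper":0},{"delta_pos":[0.8,2.3,-1.5],"dr":[0,0,0],"gripper":0}]' && python3 fit.py f1
```

```text
t: 5.92
position: [0.5692, -0.0601, 0.1421]
orientation: [-0.0, 0.987, -0.162, -0.0]
wrist_force: [-0.5, -0.7, 0.9]
finger_gap: -0.002
t 5.92 tcp [569.2 -60.1 142.1] F [-0.5 -0.7  0.9]
scene 1750
top 670
theta 19.2 pivot s 1.2 cost 1.89
lateral [-24.7  28.7]
```

```bash
python3 -m pendant '[{"delta_pos":[0.7,2,-2.4],"dr":[0,0,0],"gripper":0},{"delta_pos":[0.7,2,-2.4],"dr":[0,0,0],"gripper":0},{"delta_pos":[0.7,2,-2.4],"dr":[0,0,0],"gripper":0},{"delta_pos":[0.7,2,-2.4],"dr":[0,0,0],"gripper":0},{"delta_pos":[0.2,0.6,-3.3],"dr":[0,0,0],"gripper":0},{"delta_pos":[0.2,0.6,-3.3],"dr":[0,0,0],"gripper":0},{"delta_pos":[0.1,0.4,-3.4],"dr":[0,0,0],"gripper":0},{"delta_pos":[0.1,0.4,-3.4],"dr":[0,0,0],"gripper":0},{"delta_pos":[0.1,0.3,-3.4],"dr":[0,0,0],"gripper":0},{"delta_pos":[-0.2,-0.5,-4],"dr":[0,0,0],"gripper":0},{"delta_pos":[-0.2,-0.6,-4],"dr":[0,0,0],"gripper":0},{"delta_pos":[-0.2,-0.6,-4],"dr":[0,0,0],"gripper":0},{"delta_pos":[-0.2,-0.6,-4],"dr":[0,0,0],"gripper":0},{"delta_pos":[-0.2,-0.6,-4],"dr":[0,0,0],"gripper":0},{"delta_pos":[-0.4,-1.1,-3.8],"dr":[0,0,0],"gripper":0},{"delta_pos":[-0.4,-1.2,-3.8],"dr":[0,0,0],"gripper":0},{"delta_pos":[-0.4,-1.2,-3.8],"dr":[0,0,0],"gripper":0},{"delta_pos":[-0.4,-1.2,-3.8],"dr":[0,0,0],"gripper":0},{"delta_pos":[-0.4,-1.2,-3.8],"dr":[0,0,0],"gripper":0},{"delta_pos":[0,0,0],"dr":[0,0,0],"gripper":0}]' && python3 fit.py f2
```

```text
t: 7.68
position: [0.5689, -0.0591, 0.076]
orientation: [0.0, 0.987, -0.163, -0.001]
wrist_force: [0.3, -0.7, -0.3]
finger_gap: -0.001
t 7.68 tcp [568.9 -59.1  76. ] F [ 0.3 -0.7 -0.3]
scene 1591
top 759
theta 38.4 pivot s 0.9 cost 2.16
lateral [-24.7  28.5]
```

```bash
python3 -m pendant '[{"delta_pos":[-0.3,-1,-2.3],"dr":[0,0,0],"gripper":0},{"delta_pos":[-0.3,-1,-2.3],"dr":[0,0,0],"gripper":0},{"delta_pos":[-0.3,-1,-2.3],"dr":[0,0,0],"gripper":0},{"delta_pos":[-0.3,-1,-2.3],"dr":[0,0,0],"gripper":0},{"delta_pos":[-0.3,-1,-2.3],"dr":[0,0,0],"gripper":0},{"delta_pos":[-0.3,-1,-2.3],"dr":[0,0,0],"gripper":0},{"delta_pos":[-0.3,-1,-2.3],"dr":[0,0,0],"gripper":0},{"delta_pos":[-0.3,-1,-1.6],"dr":[0,0,0],"gripper":0},{"delta_pos":[-0.3,-1,-1.6],"dr":[0,0,0],"gripper":0},{"delta_pos":[-0.3,-1,-1.6],"dr":[0,0,0],"gripper":0},{"delta_pos":[-0.3,-1,-1.6],"dr":[0,0,0],"gripper":0},{"delta_pos":[-0.3,-1,-1.6],"dr":[0,0,0],"gripper":0},{"delta_pos":[-0.3,-0.8,-1.3],"dr":[0,0,0],"gripper":0},{"delta_pos":[-0.3,-0.8,-1.3],"dr":[0,0,0],"gripper":0},{"delta_pos":[0,0,0],"dr":[0,0,0],"gripper":0}]' && python3 fit.py f3
```

```text
t: 9.03
position: [0.5651, -0.0726, 0.0499]
orientation: [0.0, 0.987, -0.163, -0.0]
wrist_force: [-0.8, -0.0, -0.4]
finger_gap: 0.0
t 9.03 tcp [565.1 -72.6  49.9] F [-0.8 -0.  -0.4]
scene 1528
top 1027
theta 46.8 pivot s 0.7 cost 2.20
lateral [-24.8  28.5]
```

```bash
python3 -m pendant '[{"delta_pos":[-0.1,-0.4,-1],"dr":[0,0,0],"gripper":0},{"delta_pos":[-0.1,-0.4,-1],"dr":[0,0,0],"gripper":0},{"delta_pos":[-0.1,-0.4,-1],"dr":[0,0,0],"gripper":0},{"delta_pos":[-0.1,-0.3,-1],"dr":[0,0,0],"gripper":0},{"delta_pos":[0,0,0],"dr":[0,0,0],"gripper":0}]' && python3 fit.py f4; python3 -m pendant '[{"delta_pos":[0,0.2,-0.3],"dr":[0,0,0],"gripper":0},{"delta_pos":[0,0.2,-0.3],"dr":[0,0,0],"gripper":0},{"delta_pos":[0,0.2,-0.3],"dr":[0,0,0],"gripper":0},{"delta_pos":[0,0,0],"dr":[0,0,0],"gripper":0},{"delta_pos":[0,0,0],"dr":[0,0,0],"gripper":0}]' && python3 fit.py f5
```

```text
t: 9.55
position: [0.5648, -0.074, 0.0459]
orientation: [-0.0, 0.987, -0.162, -0.0]
wrist_force: [-0.9, -0.5, 0.0]
finger_gap: 0.0
t 9.55 tcp [564.8 -74.   45.9] F [-0.9 -0.5  0. ]
scene 1507
top 1097
theta 52.2 pivot s 0.6 cost 2.08
lateral [-24.7  28.3]
t: 10.07
position: [0.5652, -0.0733, 0.0454]
orientation: [-0.0, 0.987, -0.162, 0.0]
wrist_force: [-0.1, 0.6, 1.2]
finger_gap: 0.002
t 10.07 tcp [565.2 -73.3  45.4] F [-0.1  0.6  1.2]
scene 1563
top 1109
theta 65.2 pivot s 0.4 cost 2.17
lateral [-24.9  28.3]
```

```bash
python3 -m pendant '[{"delta_pos":[0,0,1.2],"dr":[0,0,0],"gripper":0},{"delta_pos":[0,0,1.2],"dr":[0,0,0],"gripper":0},{"delta_pos":[0,0,1.2],"dr":[0,0,0],"gripper":0},{"delta_pos":[0,0,1.2],"dr":[0,0,0],"gripper":0},{"delta_pos":[0,0.1,1.2],"dr":[0,0,0],"gripper":0},{"delta_pos":[0,0.1,1.2],"dr":[0,0,0],"gripper":0},{"delta_pos":[0.1,0.2,1.2],"dr":[0,0,0],"gripper":0},{"delta_pos":[0.1,0.2,1.2],"dr":[0,0,0],"gripper":0},{"delta_pos":[0.1,0.2,1.2],"dr":[0,0,0],"gripper":0},{"delta_pos":[0.1,0.2,1.2],"dr":[0,0,0],"gripper":0},{"delta_pos":[0.1,0.3,1.2],"dr":[0,0,0],"gripper":0},{"delta_pos":[0.1,0.4,1.2],"dr":[0,0,0],"gripper":0},{"delta_pos":[0.1,0.4,1.2],"dr":[0,0,0],"gripper":0},{"delta_pos":[0.1,0.4,1.2],"dr":[0,0,0],"gripper":0},{"delta_pos":[0.1,0.4,1.2],"dr":[0,0,0],"gripper":0},{"delta_pos":[0,0,0],"dr":[0,0,0],"gripper":0}]' && python3 fit.py f6
```

```text
t: 11.5
position: [0.566, -0.0704, 0.0636]
orientation: [-0.0, 0.987, -0.162, 0.0]
wrist_force: [-0.9, 1.5, 0.4]
finger_gap: 0.002
t 11.5 tcp [566.  -70.4  63.6] F [-0.9  1.5  0.4]
scene 1699
top 1018
theta 77.8 pivot s 0.6 cost 1.99
lateral [-24.8  28.3]
```

```bash
python3 -m pendant '[{"delta_pos":[0.2,0.5,1],"dr":[0,0,0],"gripper":0},{"delta_pos":[0.2,0.5,1],"dr":[0,0,0],"gripper":0},{"delta_pos":[0.2,0.6,1],"dr":[0,0,0],"gripper":0},{"delta_pos":[0.2,0.6,1],"dr":[0,0,0],"gripper":0},{"delta_pos":[0.2,0.6,1],"dr":[0,0,0],"gripper":0},{"delta_pos":[0.2,0.6,0.7],"dr":[0,0,0],"gripper":0},{"delta_pos":[0.2,0.6,0.7],"dr":[0,0,0],"gripper":0},{"delta_pos":[0.2,0.6,0.7],"dr":[0,0,0],"gripper":0},{"delta_pos":[0.2,0.6,0.6],"dr":[0,0,0],"gripper":0},{"delta_pos":[0.2,0.6,0.6],"dr":[0,0,0],"gripper":0},{"delta_pos":[0.2,0.6,0.6],"dr":[0,0,0],"gripper":0},{"delta_pos":[0.2,0.6,0.5],"dr":[0,0,0],"gripper":0},{"delta_pos":[0.2,0.6,0.5],"dr":[0,0,0],"gripper":0},{"delta_pos":[0.2,0.6,0.5],"dr":[0,0,0],"gripper":0},{"delta_pos":[0.2,0.6,0.5],"dr":[0,0,0],"gripper":0},{"delta_pos":[0,0,0],"dr":[0,0,0],"gripper":0}]' && python3 fit.py f7
python3 -m pendant '[{"delta_pos":[0.2,0.5,0],"dr":[0,0,0],"gripper":0},{"delta_pos":[0.2,0.5,0],"dr":[0,0,0],"gripper":0},{"delta_pos":[0.2,0.5,0],"dr":[0,0,0],"gripper":0},{"delta_pos":[0.2,0.5,0],"dr":[0,0,0],"gripper":0},{"delta_pos":[0.2,0.5,0],"dr":[0,0,0],"gripper":0},{"delta_pos":[0.2,0.5,0],"dr":[0,0,0],"gripper":0},{"delta_pos":[0.2,0.5,0],"dr":[0,0,0],"gripper":0},{"delta_pos":[0.2,0.5,0],"dr":[0,0,0],"gripper":0},{"delta_pos":[0.2,0.5,0],"dr":[0,0,0],"gripper":0},{"delta_pos":[0.2,0.5,0],"dr":[0,0,0],"gripper":0},{"delta_pos":[0,0,0],"dr":[0,0,0],"gripper":0}]' && python3 fit.py f8
```

```text
t: 12.93
position: [0.5689, -0.0616, 0.0743]
orientation: [-0.0, 0.987, -0.162, 0.0]
wrist_force: [-0.6, 1.4, 0.1]
finger_gap: -0.001
t 12.93 tcp [568.9 -61.6  74.3] F [-0.6  1.4  0.1]
scene 1581
top 908
theta 89.0 pivot s 0.6 cost 1.96
lateral [-25.   28.4]
t: 13.95
position: [0.5709, -0.0566, 0.0742]
orientation: [-0.0, 0.987, -0.162, -0.0]
wrist_force: [-0.2, 0.0, -0.6]
finger_gap: 0.002
t 13.95 tcp [570.9 -56.6  74.2] F [-0.2  0.  -0.6]
scene 1554
top 848
theta 90.0 pivot s 0.7 cost 1.91
lateral [-24.6  28.3]
```

```bash
python3 -m pendant '[{"delta_pos":[0,0,6],"dr":[0,0,0],"gripper":0},{"delta_pos":[0,0,14],"dr":[0,0,0],"gripper":0},{"delta_pos":[0,0,20],"dr":[0,0,0],"gripper":0},{"delta_pos":[0,0,20],"dr":[0,0,0],"gripper":0},{"delta_pos":[0,0,5],"dr":[0,0,0],"gripper":0},{"delta_pos":[-2.5,-8,0],"dr":[0,0,0],"gripper":0},{"delta_pos":[-4.3,-13,0],"dr":[0,0,0],"gripper":0},{"delta_pos":[-4.4,-13,0],"dr":[0,0,0],"gripper":0},{"delta_pos":[-4.4,-12,0],"dr":[0,0,0],"gripper":0},{"delta_pos":[0,0,-5],"dr":[0,0,0],"gripper":0},{"delta_pos":[0,0,-15],"dr":[0,0,0],"gripper":0},{"delta_pos":[0,0,-20],"dr":[0,0,0],"gripper":0},{"delta_pos":[0,0,-20],"dr":[0,0,0],"gripper":0},{"delta_pos":[0,0,-20],"dr":[0,0,0],"gripper":0},{"delta_pos":[0,0,-10],"dr":[0,0,0],"gripper":0},{"delta_pos":[0,0,-3],"dr":[0,0,0],"gripper":0},{"delta_pos":[0,0,0],"dr":[0,0,0],"gripper":0}]' && python3 fit.py f9 && python3 - <<'E'
from h import *
im=cv2.imread('pics/f9top.png')
cv2.imwrite('pics/z9.png',cv2.resize(im[160:285,180:355],(800,571),interpolation=cv2.INTER_CUBIC))
E
```

```text
t: 15.47
position: [0.5544, -0.1027, 0.0449]
orientation: [-0.0, 0.987, -0.163, -0.001]
wrist_force: [-1.3, 0.4, -0.7]
finger_gap: 0.003
t 15.47 tcp [ 554.4 -102.7   44.9] F [-1.3  0.4 -0.7]
scene 1308
top 1294
theta 90.0 pivot s 0.8 cost 2.24
lateral [-24.9  28.2]
```

View pics/z9.png

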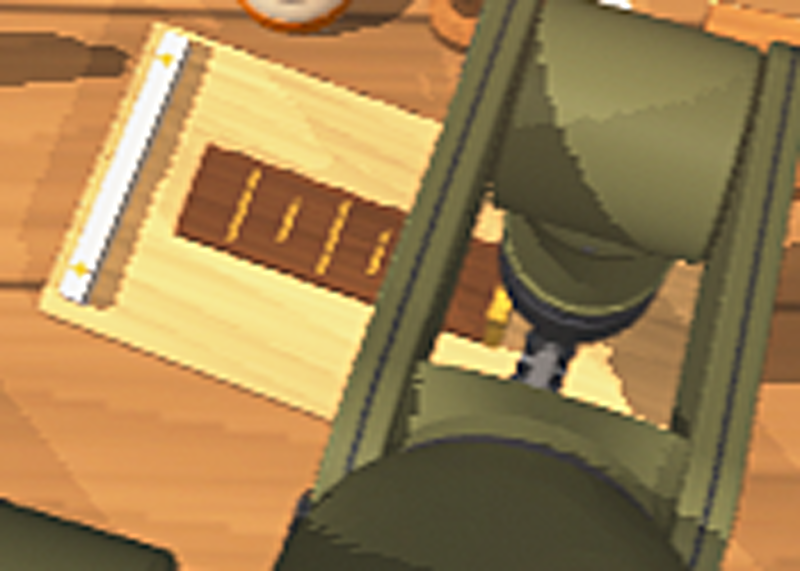

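The picture shows the blade flat on the board, its end at (193,190) parallel to the strip at (125,170), and about 27 mm short of it. The fingers stand behind the foot, so now I push.

```bash
python3 -m pendant '[{"delta_pos":[0.6,1.9,0],"dr":[0,0,0],"gripper":0},{"delta_pos":[0.9,2.7,0],"dr":[0,0,0],"gripper":0},{"delta_pos":[0.9,2.7,0],"dr":[0,0,0],"gripper":0},{"delta_pos":[0.9,2.7,0],"dr":[0,0,0],"gripper":0},{"delta_pos":[0.6,1.9,0],"dr":[0,0,0],"gripper":0},{"delta_pos":[0.6,1.9,0],"dr":[0,0,0],"gripper":0},{"delta_pos":[0.6,1.9,0],"dr":[0,0,0],"gripper":0},{"delta_pos":[0.6,1.9,0],"dr":[0,0,0],"gripper":0},{"delta_pos":[0.6,1.9,0],"dr":[0,0,0],"gripper":0},{"delta_pos":[0.6,1.9,0],"dr":[0,0,0],"gripper":0},{"delta_pos":[0.6,1.9,0],"dr":[0,0,0],"gripper":0},{"delta_pos":[0.6,1.9,0],"dr":[0,0,0],"gripper":0},{"delta_pos":[0.6,1.9,0],"dr":[0,0,0],"gripper":0},{"delta_pos":[0.6,1.9,0],"dr":[0,0,0],"gripper":0},{"delta_pos":[0.6,1.9,0],"dr":[0,0,0],"gripper":0},{"delta_pos":[0.6,1.9,0],"dr":[0,0,0],"gripper":0},{"delta_pos":[0.6,1.9,0],"dr":[0,0,0],"gripper":0},{"delta_pos":[0.3,0.9,0],"dr":[0,0,0],"gripper":0},{"delta_pos":[0,0,0],"dr":[0,0,0],"gripper":0}]' && python3 fit.py g0
cat > gap.py <<'E'
from plan import *
import sys
c=load(sys.argv[1]+'top'); X=cloud(c).reshape(-1,3)*1000; hsv=cv2.cvtColor(c['image'],cv2.COLOR_RGB2HSV).reshape(-1,3).astype(int)
e=np.array([d[1],-d[0]]); r=X[:,:2]-O; s=r@d; l=r@e; ok=c['depth'].ravel()>0
st=ok&(X[:,2]>34)&(X[:,2]<46)&(hsv[:,1]<60)&(s>195)&(s<230)&(abs(l)<85)
bl=ok&(hsv[:,2]<150)&(hsv[:,1]>100)&(X[:,2]>24)&(X[:,2]<38)&(s>60)&(s<225)&(abs(l)<50)
for n,m in (('strip',st),('blade',bl)):
    q=cv2.minAreaRect((np.c_[s,l][m]).astype(np.float32)); print(n,m.sum(),np.round(q[0],1),np.round(q[1],1),round(q[2],2),'s range',np.percentile(s[m],[1,99]).round(1))
E
python3 gap.py g0
```

```text
t: 17.15
position: [0.5668, -0.0667, 0.0462]
orientation: [-0.0, 0.987, -0.162, -0.0]
wrist_force: [-0.5, -1.3, 0.4]
finger_gap: -0.002
t 17.15 tcp [566.8 -66.7  46.2] F [-0.5 -1.3  0.4]
scene 1101
top 990
theta 90.0 pivot s 18.9 cost 2.26
lateral [-25.4  27.7]
strip 316 [213.7  -3.2] [ 13.3 150.1] 0.39 s range [207.3 220.2]
blade 729 [132.8  -0.9] [145.5  50.8] 0.04 s range [ 61.1 203.9]
```

```bash
for i in 1; do python3 -m pendant '[{"delta_pos":[0.2,0.7,0],"dr":[0,0,0],"gripper":0},{"delta_pos":[0.2,0.7,0],"dr":[0,0,0],"gripper":0},{"delta_pos":[0.2,0.7,0],"dr":[0,0,0],"gripper":0},{"delta_pos":[0.2,0.7,0],"dr":[0,0,0],"gripper":0},{"delta_pos":[0,0,0],"dr":[0,0,0],"gripper":0}]'; done
python3 -m pendant '[{"delta_pos":[0.2,0.5,0],"dr":[0,0,0],"gripper":0},{"delta_pos":[0.2,0.5,0],"dr":[0,0,0],"gripper":0},{"delta_pos":[0,0,0],"dr":[0,0,0],"gripper":0}]'
python3 fit.py g1; python3 gap.py g1
```

```text
t: 17.67
position: [0.5675, -0.0641, 0.0461]
orientation: [-0.0, 0.987, -0.162, -0.0]
wrist_force: [-0.5, -1.5, 0.1]
finger_gap: 0.004
t: 17.92
position: [0.5676, -0.0637, 0.0461]
orientation: [0.0, 0.987, -0.162, -0.0]
wrist_force: [-0.8, -4.4, 1.3]
finger_gap: 0.001
t 17.92 tcp [567.6 -63.7  46.1] F [-0.8 -4.4  1.3]
scene 1064
top 962
theta 90.0 pivot s 21.8 cost 2.29
lateral [-25.5  27.8]
strip 312 [214.1  -3.6] [149.2  13.7] 89.86 s range [207.5 219.9]
blade 740 [134.5  -0.8] [148.5  50.9] 0.03 s range [ 61.4 207.1]
```

Force jumped and the tool stalled, so the blade is against the strip. I'll seat it slightly, then back off and check.

```bash
python3 -m pendant '[{"delta_pos":[0.1,0.4,0],"dr":[0,0,0],"gripper":0},{"delta_pos":[0.1,0.3,0],"dr":[0,0,0],"gripper":0},{"delta_pos":[0,0,0],"dr":[0,0,0],"gripper":0},{"delta_pos":[0,0,0],"dr":[0,0,0],"gripper":0}]'
python3 -m pendant '[{"delta_pos":[-1,-3,0],"dr":[0,0,0],"gripper":0},{"delta_pos":[-3,-9,0],"dr":[0,0,0],"gripper":0},{"delta_pos":[-4,-12,0],"dr":[0,0,0],"gripper":0},{"delta_pos":[-4,-12,5],"dr":[0,0,0],"gripper":0},{"delta_pos":[0,-2,20],"dr":[0,0,0],"gripper":0},{"delta_pos":[0,-2,30],"dr":[0,0,0],"gripper":0},{"delta_pos":[0,-2,30],"dr":[0,0,0],"gripper":0},{"delta_pos":[-5,-2,30],"dr":[0,0,0],"gripper":0},{"delta_pos":[-15,0,30],"dr":[0,0,0],"gripper":0},{"delta_pos":[-25,0,20],"dr":[0,0,0],"gripper":0},{"delta_pos":[-30,0,10],"dr":[0,0,0],"gripper":0},{"delta_pos":[-30,0,0],"dr":[0,0,0],"gripper":0},{"delta_pos":[-20,0,0],"dr":[0,0,0],"gripper":0},{"delta_pos":[0,0,0],"dr":[0,0,0],"gripper":0},{"delta_pos":[0,0,0],"dr":[0,0,0],"gripper":0}]'
python3 fit.py k; python3 gap.py k; python3 - <<'E'
from h import *
im=cv2.imread('pics/ktop.png')
cv2.imwrite('pics/zk.png',cv2.resize(im[90:290,150:420],(800,593),interpolation=cv2.INTER_CUBIC))
im=cv2.imread('pics/kscene.png')
cv2.imwrite('pics/zs.png',cv2.resize(im[170:320,200:400],(800,600),interpolation=cv2.INTER_CUBIC))
E
```

```text
t: 18.35
position: [0.5674, -0.0636, 0.0461]
orientation: [0.001, 0.987, -0.162, -0.0]
wrist_force: [-3.1, -7.4, 0.9]
finger_gap: 0.0
t: 19.6
position: [0.4299, -0.1071, 0.2219]
orientation: [-0.0, 0.987, -0.163, 0.001]
wrist_force: [1.7, -0.6, -0.1]
finger_gap: 0.002
t 19.6 tcp [ 429.9 -107.1  221.9] F [ 1.7 -0.6 -0.1]
scene 1306
top 1508
theta 90.0 pivot s 29.5 cost 1.60
lateral [-25.7  27.3]
strip 307 [213.8  -3.8] [ 13.2 148.5] 0.12 s range [207.5 220.1]
blade 1164 [134.    4.8] [148.3  64.8] 1.07 s range [ 61.4 207.2]
```

View pics/zk.png

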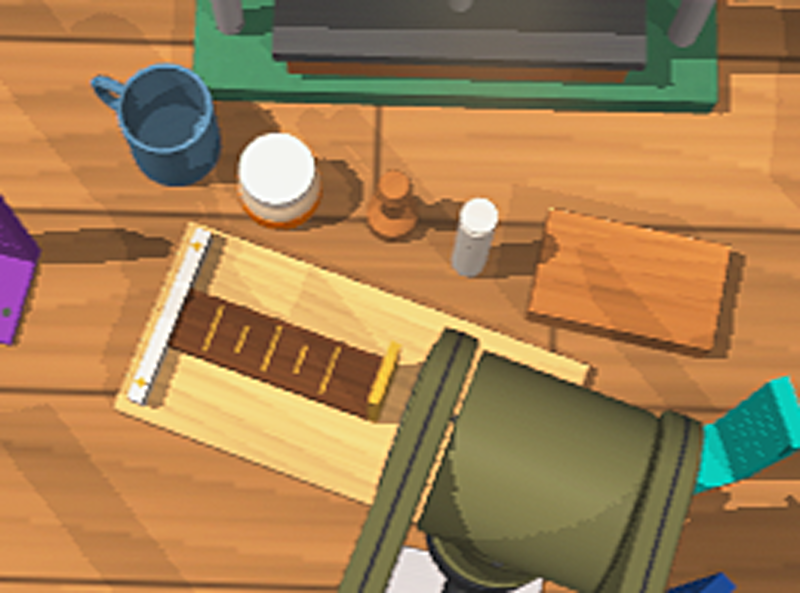

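View pics/zs.png

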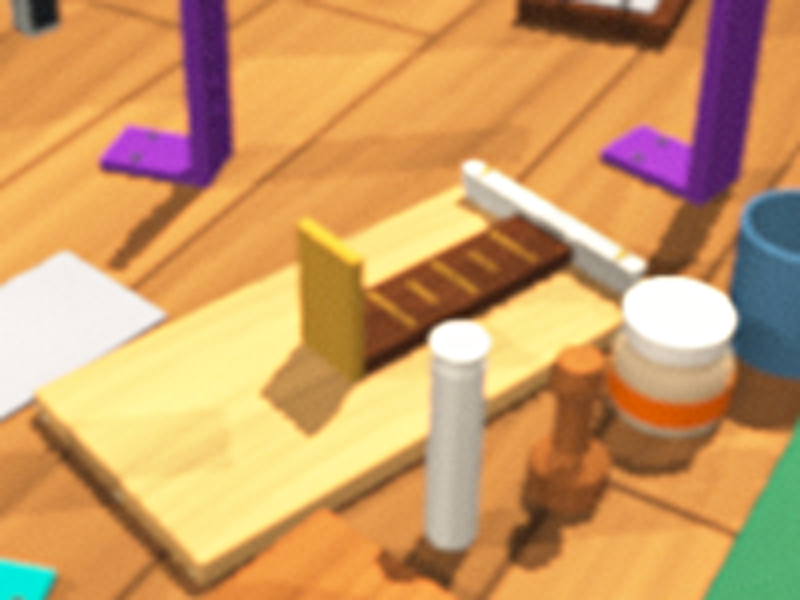

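The top crop shows the blade's end at (185,320) touching the strip and square to it, with the foot standing at (383,380). The scene crop agrees, with the foot upright at (330,300) and the end at the strip (545,235). The bystanders look unmoved and the arm is clear.

```bash
python3 -c "
from rig import arm
arm.job_done()"
```

```text
the job is handed in; nothing more can be done
```

I handed the job in at about 19.6 s. The gauge lies flat on the blade's front face, with its end against the stop strip. I used the shut fingertips only. They pushed the blade's back past balance, then held the foot back while it came down to 90°, and finally pushed the foot's underside until the blade met the strip.

**Last checks:**
- **Tilt:** 90.0° from the camera fit.
- **End of blade:** measured at 207.2 mm against the strip face at 207.5 mm, so they touch to within the 2 mm calibration. The tool also stalled there.
- **Alignment:** square within about 0.5°, and about 3 mm off the strip's middle. I measured this just before backing the arm away.
- **Force:** the seating push ended at about 8 N on the wrist sensor.
- **Surroundings:** the bystanders look unmoved in the last pictures, though I did not measure them. The arm is clear.

**Checks that disagreed or fell short:**
- The final fit put the pivot at 29.5 mm, about 2 mm past where the blade contact puts it. I think that is fit bias from the strip's points.
- The last blade-angle reading was 1.07° rather than 0.03°, because the blade mask picked up extra pixels. The picture shows it square.
- As the gauge passed balance, it moved freely from 52° to about 65° before the foot met the fingers. I did not measure its speed there; my estimate is under 2 rad/s, against the 3 rad/s limit.

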